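Line up a mug and its throwing gauge

ROBOT

A 7-joint arm with a two-finger parallel gripper is mounted at the origin on the work surface. World frame = base frame: x ahead of the robot, y to its left, z up, the work surface at z = 0. Lengths are in m, angles in rad, forces in N, time in s.
With the tool pointing down it reaches from about 0.35 to 0.9 m from the base axis. Payload 19.9 kg.
Tool frame: the origin (TCP) lies between the finger pads; the fingertips stand 19 mm ahead of it and the grasp point (between the pads) is the TCP; z points along the fingers, y is the direction in which the jaws open and shut (so a half turn about z gives the same grasp; the last joint's range is limited). The gripper opens to 94 mm and grips with 3 to 60 N. Pads are 16 mm wide; open, the fingers measure 119 mm over their backs; the gripper's body (75 mm by 177 mm) begins 78 mm behind the grasp point.
Start: joints at [-1.216, 0.417, -0.01, 1.614, 0.005, 1.111, -0.053], TCP at [0.242, 0.576, 0.224] pointing down, gripper open.
Joint ranges: [-2.81, 2.81], [-0.39, 2.02], [-1.27, 1.25], [0.06, 2.57], [-1.19, 4.33], [0.19, 2], [-2.82, 2.82]. Speed limits (rad/s): [1.89, 1.89, 2.39, 2.39, 3.01, 3.01, 3.01].

INTERFACE

Orientations are given as a 3x3 rotation matrix whose columns are the frame's x, y, z axes.
In Python, from rig import robot gives the robot as it stands. Calls block until the motion is done:
- robot.move_ptp(position, orientation): joint-space move of the TCP to a pose.
- robot.move_linear(position, velocity=0.15, frame=None, threshold=None): straight line of the TCP; frame=None keeps the orientation; velocity is the mean speed in m/s. With threshold (N) it stops when the force on the tool has changed by that much, and returns True; else False.
- robot.goto_joints(angles): joint-space move.
- robot.gripper_to(opening): finger opening in m; the grip force is fixed at half the most; returns when the fingers have stopped.
- robot.pause(seconds).
- robot.ik(position, orientation): joint angles nearest the present ones, or None.
- robot.get_state(): the state.
- robot.grab_frame(name): name is "scene" or "top"; returns the picture (480x640x3 uint8, red, green, blue); there is no depth.
- robot.camera_info(name): a dict with "fx", "fy", "cx", "cy" (pixels), "dist" ([k1, k2, p1, p2, k3] as OpenCV has them; the pictures are not rectified), "rvec" (rotation vector, rad) and "tvec" (3), from world to camera coordinates, as OpenCV has them. Camera axes: x right, y down, z forward; pixel columns grow to the right and rows downward; lengths in m; the calibration is good to about 2 mm. A picture is of the moment at which its call begins. camera_info takes no time and is no camera call.
A pose or a line that the arm cannot do raises robot.PlanningError and nothing moves.
- robot.sign_off(): hands the job in, once; it reports no verdict.
The state is a dict: "time": time; "qpos": joint angles; "joint_vel": joint speeds; "effort": joint torques, N m; "ee_pos": TCP position; "tool_rot": TCP orientation; "force": force on the tool from outside, world axes, zero at the start; "moment": the same for the moment, N m; "opening": finger opening in m.
Only numpy, scipy, OpenCV 4.12 (cv2) and the standard library are available. Lean on these libraries where they do the work, as an engineer would, in place of code of your own. Each camera call takes 0.05 s, during which the arm holds its last target.

TASK

Line the terracotta mug up with the gauge: push the turntable round by its spokes until the mug's handle points straight at the gauge's post, then push the gauge's pointer round until its red tip points straight at the middle of the mug. Only push lightly with the fingertips: do not grip or force the spokes or the pointer, do not touch the mug, and leave everything else on the table where it stands.

Things in the scene. Friction and masses are not known exactly. Their poses are not given: they have to be found in the camera images.
- turntable: Spoked turntable head. Origin on its vertical axis at table height; turns about z either way without end, stays where left (friction 0.1 N m). Disc 80 mm radius, top 50 mm up. Four bare dark spokes along its +x, +y, -x, -y axes: 10 mm thick, centre line 43 mm up, from 80 to 157 mm from the axis, each ending in an 18 mm black ball 166 mm out. Under the spokes: free space.
- mug: Terracotta mug (the only thing on the turntable) standing loose near the middle of the turntable and turning with it: 76 mm rim diameter, 75 mm tall, rim 125 mm above the table. Origin at the centre of its underside, z up; its handle sticks out along its +y axis, to about 75 mm from the mug's axis. Not to be touched.
- gauge: Throwing gauge, fixed to the table: green round foot (45 mm radius, 18 mm high) with an upright steel post 12 mm thick, top 122 mm above the table. Origin on the post's axis at table height. It stands to the left or right of the turntable, axes 330 to 430 mm apart.
- pointer: Pointer of the gauge: straight level black bar 10 mm thick, centre line 110 mm up, swinging on the post. Origin on the post's axis at table height; the bar runs along its +x axis to a red tip 170 mm out (a tail with black ball 44 mm out the other way). Turns about z either way, stays where left (friction 0.05 N m). Under the bar: only the gauge's foot.
- pointer_tip (a point): Very end of the pointer's red tip (a cone 44 mm long, 14 mm thick at its root), 170 mm from the post's axis, 110 mm above the table.
- beaker_near: Small white beaker, 60 mm across, 55 mm tall, between the robot and the work; leave alone. Origin under its centre.
- beaker_far: White beaker, 68 mm across, 70 mm tall, beyond the work; leave alone. Origin under its centre.
- flask: Blue drinking bottle, 68 mm across, 190 mm tall, on the left; leave alone. Origin under its centre.
- travel_cup: Red travel cup with black lid, 72 mm across, 160 mm tall, on the right; leave alone. Origin under its centre.
- glaze_jar: Blue glaze jar with white lid, 60 mm across, 75 mm tall, near the robot on the right; leave alone. Origin under its centre.
- brush: Brush lying at the right side; leave alone.
- rib: Round flat wooden potter's rib, 70 mm across, 9 mm thick, near the robot on the left; leave alone. Origin under its centre.

How it is judged:
By the outcome, as a careful person would: the job done as asked, in the order asked, and still so for the second after the job is handed in, with the robot touching nothing.
It also fails if it takes over 72 s, if anything falls off the work surface, if the arm or the gripper's body presses on something with over 40 N, if the wrist force passes 120 N, or if a joint passes its speed limit or range.

## Working session

There is one attempt and no reset: what is moved stays moved. The work goes in short steps, each a Python script; the robot and the scene stay as the last script left them, time stands still between calls to the robot, and variables do not carry over. Pictures are saved under pics/ and viewed, and the job is handed in when it is done.

```bash
ls; mkdir -p pics
python3 - <<'E'
from rig import robot
import cv2
for n in("scene","top"):
    im=robot.grab_frame(n); cv2.imwrite(f"pics/{n}0.png",im[:,:,::-1]); print(n,robot.camera_info(n))
s=robot.get_state(); print(s["time"],s["ee_pos"],s["tool_rot"],s["opening"])
E
```

```text
pics
scene {'fx': 489.206252466959, 'fy': 489.206252466959, 'cx': 319.63571795523916, 'cy': 238.08225594011654, 'dist': array([-0.02816579,  0.        ,  0.        ,  0.        ,  0.        ]), 'rvec': array([ 0.76652061,  2.69773796, -0.93100006]), 'tvec': array([ 0.48009618, -0.17611307,  1.64828316])}
top {'fx': 594.3382492565554, 'fy': 594.3382492565554, 'cx': 323.80656477140593, 'cy': 232.7539422073633, 'dist': array([-0.09896385,  0.        ,  0.        ,  0.        ,  0.        ]), 'rvec': array([ 2.17709139, -2.21438332,  0.06665646]), 'tvec': array([0.00836486, 0.56247009, 1.96562395])}
0.1 [0.24140902 0.57614144 0.22389287] [[-9.22316139e-01  3.86436049e-01 -3.46108165e-04]
 [ 3.86436192e-01  9.22315517e-01 -1.07553498e-03]
 [-9.64045558e-05 -1.12573199e-03 -9.99999362e-01]] 0.09385313839046489
```

View pics/scene0.png

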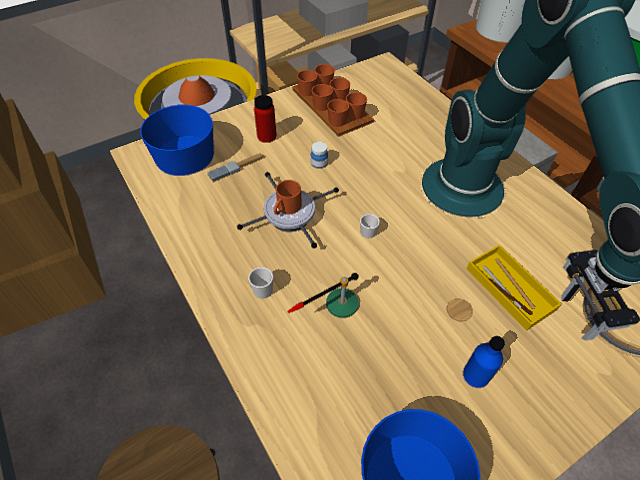

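View pics/top0.png

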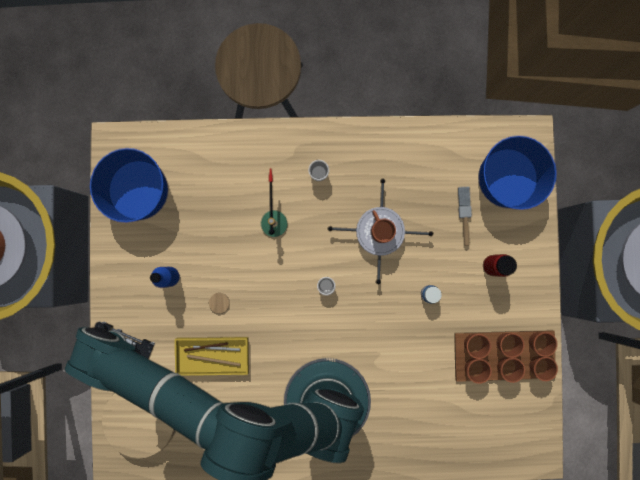

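The top view looks down with +x up and +y to the left. The turntable is at about (381,231) and the gauge at about (272,225). The pointer tip is at about (270,172), pointing away from the robot, and the handle is at about (375,215). I'll enlarge these areas next.

Run:
```python
import cv2
im=cv2.imread("pics/top0.png")
cv2.imwrite("pics/t_tt.png",cv2.resize(im[170:290,320:440],None,fx=5,fy=5,interpolation=cv2.INTER_CUBIC))
cv2.imwrite("pics/t_g.png",cv2.resize(im[160:250,240:330],None,fx=6.6667,fy=6.6667,interpolation=cv2.INTER_CUBIC))
im=cv2.imread("pics/scene0.png")
cv2.imwrite("pics/s_tt.png",cv2.resize(im[165:255,230:350],None,fx=6.6667,fy=6.6667,interpolation=cv2.INTER_CUBIC))
```

```text
(no output)
```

View pics/t_tt.png

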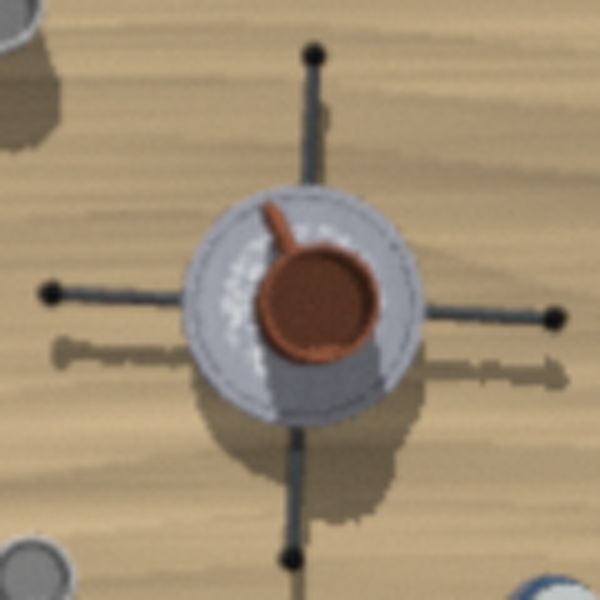

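View pics/t_g.png

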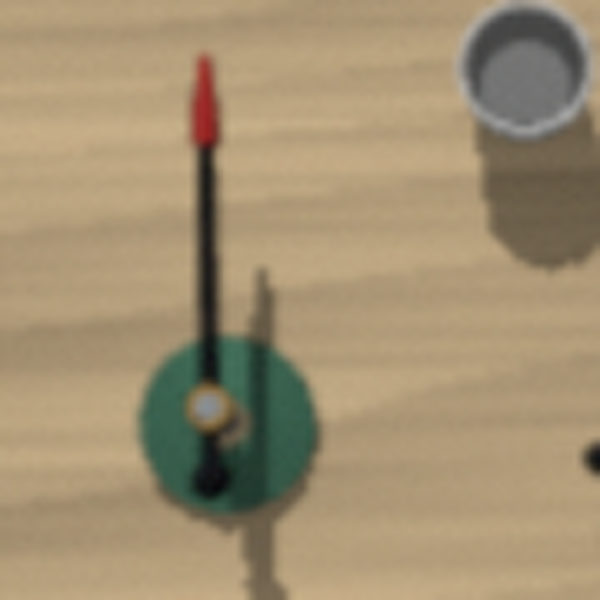

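View pics/s_tt.png

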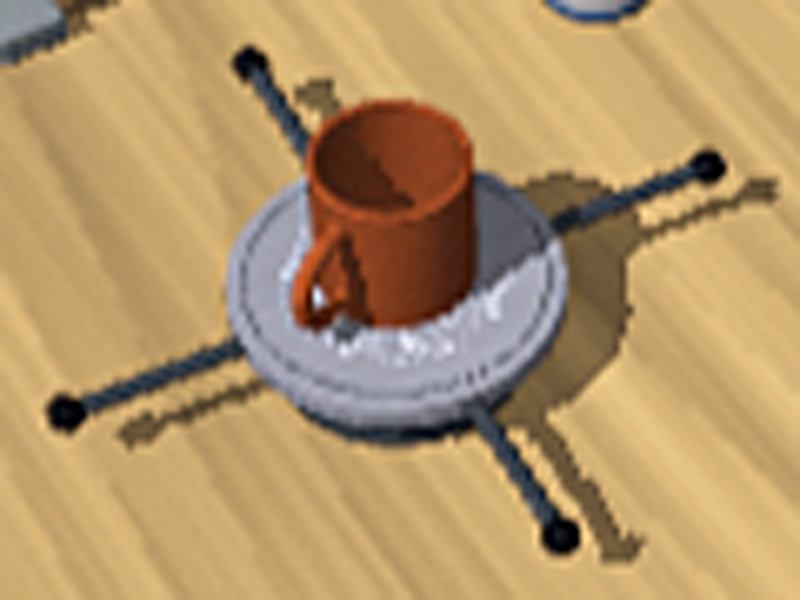

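```bash
cat > h.py <<'E'
import numpy as np, cv2
from rig import robot
def cam(n):
    c=robot.camera_info(n); K=np.array([[c['fx'],0,c['cx']],[0,c['fy'],c['cy']],[0,0,1.]])
    return K,np.array(c['dist']),np.array(c['rvec']),np.array(c['tvec'])
def w(n,uv,z):
    K,d,r,t=cam(n); R=cv2.Rodrigues(r)[0]; C=-R.T@t
    p=cv2.undistortPoints(np.array(uv,float).reshape(-1,1,2),K,d)[:,0]
    D=np.c_[p,np.ones(len(p))]@R
    return C+D*((z-C[2])/D[:,2])[:,None]
def px(n,P):
    K,d,r,t=cam(n); return cv2.projectPoints(np.array(P,float).reshape(-1,1,3),r,t,K,d)[0][:,0]
def crop(uv,off,f): return (np.array(uv,float)+.5)/f-.5+np.array(off)
def C(n):
    K,d,r,t=cam(n); return -cv2.Rodrigues(r)[0].T@t
E
python3 - <<'E'
from h import *
np.set_printoptions(precision=4,suppress=True)
print(C("top"),C("scene"))
b=w("top",crop([(313,55),(51,293),(553,319),(291,559)],(320,170),5),.043); print(b,b.mean(0))
c=b.mean(0); print(np.hypot(*(b-c)[:,:2].T), np.degrees(np.arctan2((b-c)[:,1],(b-c)[:,0])))
b2=w("scene",crop([(248,64),(66,411),(709,165),(561,536)],(230,165),6.6667),.043); print(b2,b2.mean(0))
print("rim",w("top",crop([(318,303)],(320,170),5),.125),w("scene",crop([(391,161)],(230,165),6.6667),.125))
print("disc",w("top",crop([(304,305)],(320,170),5),.050))
f=6.6667
print("foot",w("top",crop([(229,425)],(240,160),f),.018),"post",w("top",crop([(209,406)],(240,160),f),.122),"tip",w("top",crop([(205,55)],(240,160),f),.110))
for z in(.085,.1,.115): print("handle",w("top",crop([(270,203)],(320,170),5),z))
print("others", w("top",[(319,170)],.07),w("top",[(326,285)],.055),w("top",[(432,294)],.075))
E
```

```text
[0.4528 0.0101 1.9937] [1.0263 0.7251 1.1829]
[[ 0.7307 -0.1973  0.043 ]
 [ 0.5757 -0.021   0.043 ]
 [ 0.553  -0.3521  0.043 ]
 [ 0.3983 -0.1753  0.043 ]] [ 0.5644 -0.1864  0.043 ]
[0.1666 0.1658 0.1661 0.1665] [ -3.7401  86.1007 -93.9511 176.1699]
[[ 0.5527 -0.3518  0.043 ]
 [ 0.7279 -0.1976  0.043 ]
 [ 0.3955 -0.1745  0.043 ]
 [ 0.574  -0.0195  0.043 ]] [ 0.5625 -0.1858  0.043 ]
rim [[ 0.5614 -0.188   0.125 ]] [[ 0.5611 -0.1863  0.125 ]]
disc [[ 0.5646 -0.1868  0.05  ]]
foot [[0.5967 0.1645 0.018 ]] post [[0.5983 0.1658 0.122 ]] tip [[0.7682 0.1668 0.11  ]]
handle [[ 0.6289 -0.1627  0.085 ]]
handle [[ 0.6275 -0.1614  0.1   ]]
handle [[ 0.6261 -0.16    0.115 ]]
others [[0.7649 0.0113 0.07  ]] [[ 0.39   -0.0052  0.055 ]] [[ 0.3551 -0.3471  0.075 ]]
```

```bash
cat >> h.py <<'E'
TT=np.array([.5638,-.1863]); G=np.array([.5978,.1653])
def pose(c,deg,r,off,z,sgn):
    """finger centre on radius r beside a bar at angle deg about c, off along CCW normal; tool y = sgn*normal"""
    a=np.radians(deg); u=np.array([np.cos(a),np.sin(a)]); n=np.array([-u[1],u[0]])
    p=c+r*u+off*n; y=np.r_[sgn*n,0]; zz=np.array([0,0,-1.]); x=np.cross(y,zz)
    return np.r_[p,z],np.c_[x,y,zz]
def st(*k):
    s=robot.get_state(); print("t=%.2f"%s["time"],"p",np.round(s["ee_pos"],4),"F",np.round(s["force"],1),"open %.3f"%s["opening"])
def shot(n,name,x0,y0,wd,ht,f):
    im=robot.grab_frame(n)[:,:,::-1]; cv2.imwrite(f"pics/raw_{name}.png",im)
    cv2.imwrite(f"pics/{name}.png",cv2.resize(im[y0:y0+ht,x0:x0+wd],None,fx=f,fy=f,interpolation=cv2.INTER_CUBIC))
E
python3 - <<'E'
from h import *
print("flask",w("top",[(157,278)],.19),"cup",w("top",[(507,265)],.16))
for sgn in(1,-1):
  for d,o in((176,-.05),(200,-.0175),(239,-.0175)):
    q=robot.ik(*pose(TT,d,.13,o,.05,sgn)); print(sgn,d,None if q is None else np.round(q,2))
  for d,o in((0,.05),(-50,.0175),(-96,.0175)):
    q=robot.ik(*pose(G,d,.11,o,.12,sgn)); print("ptr",sgn,d,None if q is None else np.round(q,2))
E
```

```text
flask [[0.42329543 0.51062625 0.19      ]] cup [[ 0.44427682 -0.56942351  0.16      ]]
1 176 [-0.62  0.67  1.06  2.18 -0.85  0.8  -0.64]
1 200 [-0.36  0.65  0.96  2.11 -0.78  0.79 -0.12]
1 239 [-0.13  0.7   0.82  1.92 -0.69  0.83  0.53]
ptr 1 0 [-0.42  0.72  0.13  1.37 -0.1   1.05  1.3 ]
ptr 1 -50 [-0.46  0.67  0.42  1.54 -0.31  1.    0.74]
ptr 1 -96 [-0.58  0.57  0.6   1.77 -0.39  0.93  0.07]
-1 176 [-0.22  0.44  0.52  2.17 -0.37  0.62  2.06]
-1 200 [-0.13  0.51  0.64  2.1  -0.49  0.68  2.76]
-1 239 [-0.28  0.86  1.08  1.92 -0.93  0.97 -2.43]
ptr -1 0 [-0.71  0.81  0.63  1.38 -0.49  1.11 -1.58]
ptr -1 -50 [-0.82  0.92  1.08  1.55 -0.85  1.2  -2.03]
ptr -1 -96 [ 0.61  0.78 -1.09  1.73  0.76  1.12  2.32]
```

Run:
```python
from h import *
p=robot.get_state()["ee_pos"]
robot.gripper_to(0.0)
robot.move_linear([p[0],p[1],.34],velocity=.3)
q=np.array(robot.get_state()["qpos"]); print(np.round(q,2))
q[0]=.3; q[2]=0; q[4]=0; q[6]=-1.35
robot.goto_joints(q); st()
P,R=pose(TT,176,.13,-.045,.2,1)
robot.move_ptp(P,R); st(); print(np.round(robot.get_state()["qpos"],2))
for d,o in((176,-.045),(200,-.0175),(239,-.0175)):
    q=robot.ik(*pose(TT,d,.13,o,.05,1)); print(d,None if q is None else np.round(q,2))
shot("scene","s1",200,80,300,225,2.6667)
```

```text
[-1.22  0.34 -0.01  1.46  0.    1.34 -0.05]
t=5.08 p [ 0.5873 -0.2129  0.3405] F [ 0.7 -0.3 -0.9] open -0.000
t=5.96 p [ 0.4386 -0.1327  0.201 ] F [-0.2 -0.8 -0. ] open 0.001
[ 0.26  0.15 -0.04  2.04  0.01  0.96 -1.42]
176 [ 0.26  0.39 -0.03  2.15  0.02  0.6  -1.43]
200 [ 0.4   0.43 -0.01  2.09  0.01  0.63 -0.83]
239 [ 0.56  0.53 -0.09  1.9   0.07  0.71 -0.11]
```

View pics/s1.png

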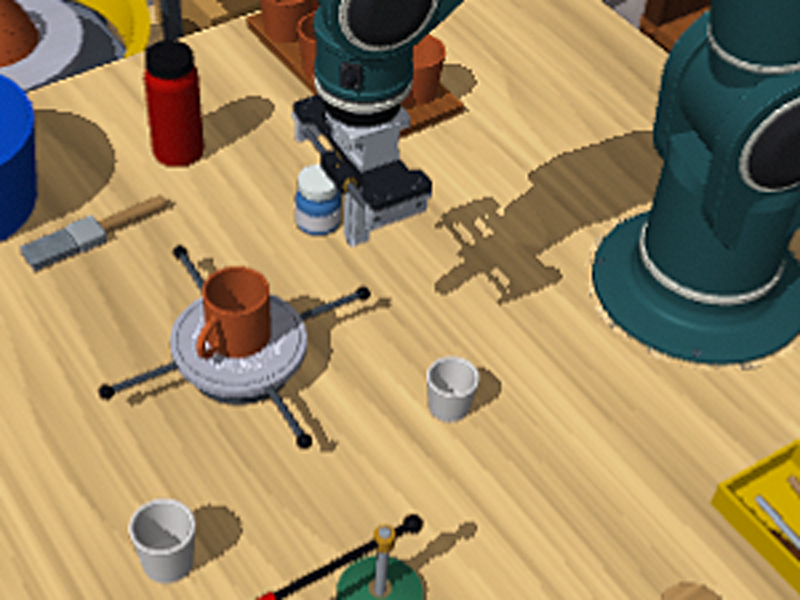

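The gripper is closed and hovering at about (365,215) in the crop, on the near spoke's +y side and clear of the mug and both beakers. I'll lower it and push.

Run:
```python
from h import *
P,R=pose(TT,176,.13,-.045,.05,1)
print(robot.move_linear(P,velocity=.15,frame=R,threshold=10))
for d in (176,187,199,211,223,234):
    P,R=pose(TT,d,.13,-.0175,.05,1)
    hit=robot.move_linear(P,velocity=.05,frame=R,threshold=10); st()
    if hit: print("HIT",d); break
shot("top","t2",320,170,120,120,5)
shot("scene","s2",230,165,120,90,6.6667)
```

```text
False
t=7.86 p [ 0.4353 -0.1597  0.05  ] F [-0.1 -0.9  0.9] open 0.000
t=8.51 p [ 0.4327 -0.1844  0.05  ] F [-0.2 -0.5 -0.1] open 0.000
t=9.21 p [ 0.4352 -0.2117  0.05  ] F [-0.5 -0.1 -0.2] open 0.000
t=9.91 p [ 0.4433 -0.2379  0.05  ] F [-0.3  0.1 -0.3] open 0.001
t=10.61 p [ 0.4566 -0.2619  0.05  ] F [-1.1  0.  -0.1] open 0.000
t=11.26 p [ 0.473  -0.2809  0.05  ] F [-0.  -0.1 -0.5] open 0.001
```

View pics/t2.png

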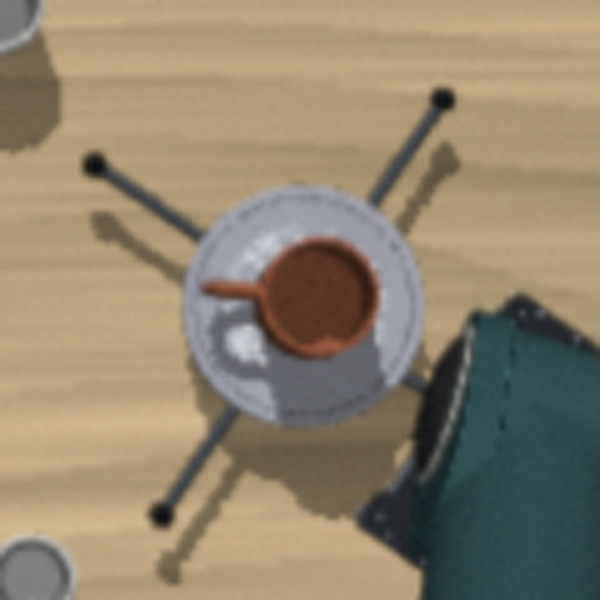

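View pics/s2.png

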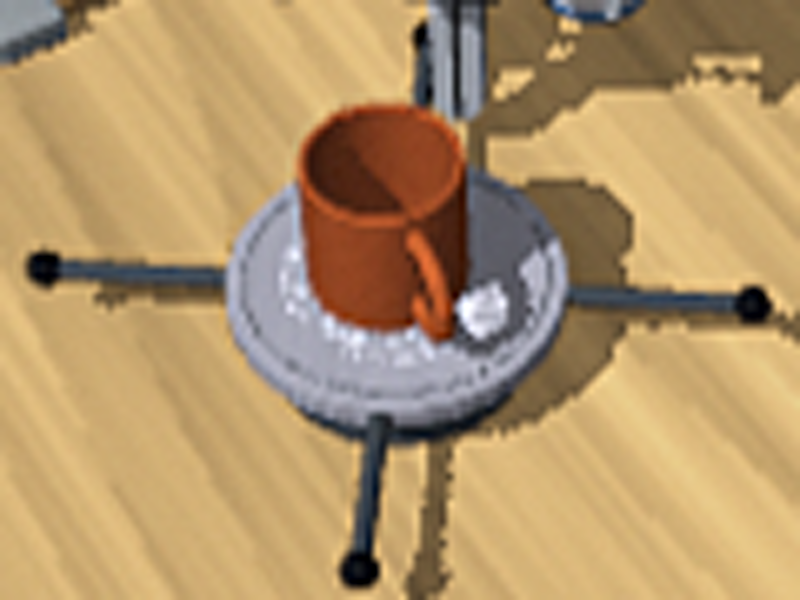

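The mug and turntable have turned together. In the top crop the balls are at (443,99), (93,165) and (162,516), and the handle now runs from about (262,292) to (204,288), so it is nearly there. To measure the handle angle to sub-pixel level, I'll fit a mug silhouette in both views.

```bash
cat > fit.py <<'E'
from h import *
from scipy.optimize import minimize
S=6
def mask(im):
    hsv=cv2.cvtColor(im,cv2.COLOR_BGR2HSV).astype(int)
    m=((hsv[...,0]<=11)|(hsv[...,0]>=175))&(hsv[...,1]>110)&(hsv[...,2]>25)
    return m.astype(np.float32)
def render(n,p,win):
    x,y,a,zc,hh,ro=p; x0,y0,wd,ht=win
    im=np.zeros((ht*S,wd*S),np.uint8)
    tp=lambda P:np.round(((px(n,P)-[x0,y0]+.5)*S-.5)*16).astype(np.int32)
    t=np.linspace(0,2*np.pi,60)
    ring=lambda z:np.c_[x+.038*np.cos(t),y+.038*np.sin(t),0*t+z]
    h=cv2.convexHull(tp(np.r_[ring(.0505),ring(.125)])); cv2.fillPoly(im,[h],255,shift=4)
    s=np.linspace(-np.pi/2,np.pi/2,30); 
    r=.036+(ro-.036)*np.cos(s)**.7; z=zc+hh*np.sin(s)
    u=tp(np.c_[x+r*np.cos(a),y+r*np.sin(a),z])
    mm={'top':300,'scene':330}[n]*S/1000 # px per mm approx
    cv2.polylines(im,[u],False,255,max(1,int(round(9*mm))),shift=4)
    return cv2.resize(im,(wd,ht),interpolation=cv2.INTER_AREA)/255.
def fit(tag,a0,wins,verbose=True):
    ms={}
    for n,f in tag.items():
        x0,y0,wd,ht=wins[n]; m=mask(cv2.imread(f))[y0:y0+ht,x0:x0+wd]; ms[n]=m
    def cost(v):
        p=[v[0]/1e3,v[1]/1e3,np.radians(v[2]),v[3]/1e3,v[4]/1e3,v[5]/1e3]
        c=0
        for i,n in enumerate(ms):
            c+=((render(n,p,wins[n])-ms[n])**2).sum()
        return c
    best=None
    for da in(-6,0,6):
        v0=np.array([561,-187,a0+da,88,22,70.]); sx=np.vstack([v0]+[v0+d for d in np.diag([3,3,5,5,5,4])])
        r=minimize(cost,v0,method='Nelder-Mead',options=dict(initial_simplex=sx,maxiter=600,xatol=.05,fatol=.05))
        if best is None or r.fun<best.fun: best=r
    print(list(tag),"cost %.1f"%best.fun,np.round(best.x,2)); return best.x,ms
E
python3 - <<'E'
from fit import *
W={'top':(350,195,60,60),'scene':(255,172,60,55)}
for tt,ss,a0 in(("top0","scene0",21),("raw_t2","raw_s2",79)):
    for tag in({'top':tt},{'scene':ss},{'top':tt,'scene':ss}):
        x,ms=fit({k:f"pics/{v}.png" for k,v in tag.items()},a0,W)
p=[x[0]/1e3,x[1]/1e3,np.radians(x[2]),x[3]/1e3,x[4]/1e3,x[5]/1e3]
o=[]
for n in ms:
    r=render(n,p,W[n]); v=np.dstack([ms[n]*255,r*255,0*r]).astype(np.uint8); v=cv2.copyMakeBorder(v,0,60-v.shape[0],0,0,0); o.append(v)
cv2.imwrite("pics/fit.png",cv2.resize(np.hstack(o),None,fx=6,fy=6,interpolation=0))
b=w("top",crop([(443,99),(93,165),(162,516)],(320,170),5),.043)[:,:2]-TT
print(np.degrees(np.arctan2(b[:,1],b[:,0])),np.hypot(*b.T))
E
```

```text
['top'] cost 71.1 [ 561.83 -188.08   23.32   94.43   13.07   66.75]
['scene'] cost 30.0 [ 561.2  -189.19   23.4    86.85   21.83   66.53]Traceback (most recent call last):
  File "<stdin>", line 5, in <module>
  File "fit.py", line 34, in fit
    r=minimize(cost,v0,method='Nelder-Mead',options=dict(initial_simplex=sx,maxiter=600,xatol=.05,fatol=.05))
    res = _minimize_neldermead(fun, x0, args, callback, bounds=bounds,
                               **options)
    fxr = func(xr)
    fx = function(np.copy(x), *(wrapper_args + args))
  File "fit.py", line 29, in cost
    c+=((render(n,p,wins[n])-ms[n])**2).sum()
         ~~~~~~^^^^^^^^^^^^^
  File "fit.py", line 17, in render
    u=tp(np.c_[x+r*np.cos(a),y+r*np.sin(a),z])
  File "fit.py", line 11, in <lambda>
    tp=lambda P:np.round(((px(n,P)-[x0,y0]+.5)*S-.5)*16).astype(np.int32)
                           ~~^^^^^
  File "h.py", line 12, in px
    K,d,r,t=cam(n); return cv2.projectPoints(np.array(P,float).reshape(-1,1,3),r,t,K,d)[0][:,0]
            ~~~^^^
  File "h.py", line 4, in cam
    c=robot.camera_info(n); K=np.array([[c['fx'],0,c['cx']],[0,c['fy'],c['cy']],[0,0,1.]])
ValueError: time passes only in moves, steps and waits
```

```bash
sed -i 's/^def cam(n):/import functools\n@functools.lru_cache\ndef cam(n):/' h.py
cat > runfit.py <<'E'
from fit import *
import sys
W={'top':(350,195,60,60),'scene':(255,172,60,55)}
def run(tt,ss,a0,png=None):
    for tag in({'top':tt},{'scene':ss},{'top':tt,'scene':ss}):
        x,ms=fit({k:f"pics/{v}.png" for k,v in tag.items()},a0,W)
    if png:
        p=[x[0]/1e3,x[1]/1e3,np.radians(x[2]),x[3]/1e3,x[4]/1e3,x[5]/1e3]
        o=[]
        for n in ms:
            r=render(n,p,W[n]); v=np.dstack([ms[n]*255,r*255,0*r]).astype(np.uint8); v=cv2.copyMakeBorder(v,0,60-v.shape[0],0,0,0); o.append(v)
        cv2.imwrite(png,cv2.resize(np.hstack(o),None,fx=6,fy=6,interpolation=0))
    return x
E
python3 - <<'E'
from runfit import *
run("top0","scene0",21); run("raw_t2","raw_s2",79,"pics/fit.png")
b=w("top",crop([(443,99),(93,165),(162,516)],(320,170),5),.043)[:,:2]-TT
print(np.degrees(np.arctan2(b[:,1],b[:,0])),np.hypot(*b.T)); st()
E
```

```text
['top'] cost 71.1 [ 561.83 -188.08   23.32   94.43   13.07   66.75]
['scene'] cost 30.0 [ 561.2  -189.19   23.4    86.85   21.83   66.53]
['top', 'scene'] cost 108.9 [ 561.54 -188.57   22.87   86.83   20.86   66.99]
['top'] cost 69.6 [ 568.03 -190.25   85.62  104.21    2.87   63.99]
['scene'] cost 32.2 [ 564.82 -188.2    82.24   88.91   17.6    70.28]
['top', 'scene'] cost 108.1 [ 565.1  -187.99   82.79   86.7    21.53   61.82]
[-35.3376345   54.80274654 144.99317383] [0.16703819 0.16654931 0.16579519]
t=11.36 p [ 0.473  -0.2809  0.05  ] F [-0.4 -0.2 -0. ] open 0.001
```

View pics/fit.png

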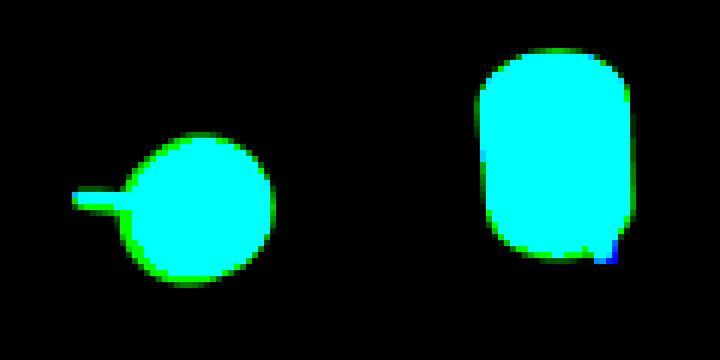

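The table has turned about 58.7° by the spoke balls. The silhouette fit puts the handle at about 82°, against about 84.6° needed to point at the post. I'll push about 2.4° more, back off and measure again.

Run:
```python
from h import *
P,R=pose(TT,236.4,.13,-.0175,.05,1)
print(robot.move_linear(P,velocity=.03,frame=R,threshold=10)); st()
P,R=pose(TT,236.4,.13,-.05,.05,1); robot.move_linear(P,velocity=.1,frame=R)
P[2]=.2; robot.move_linear(P,velocity=.2); st()
shot("top","t3",320,170,120,120,5)
shot("scene","s3",230,165,120,90,6.6667)
```

```text
False
t=11.69 p [ 0.4773 -0.2848  0.05  ] F [-0.4 -0.6 -0.4] open 0.001
t=13.07 p [ 0.4499 -0.2668  0.199 ] F [-0.2  0.2 -0.4] open 0.001
```

View pics/t3.png

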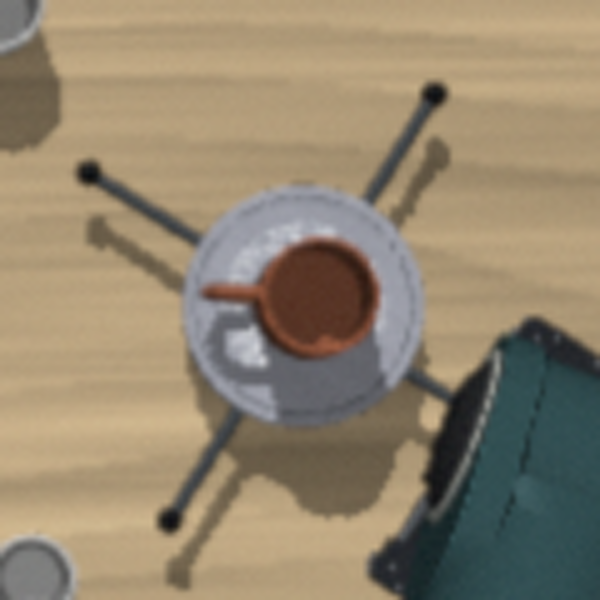

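View pics/s3.png

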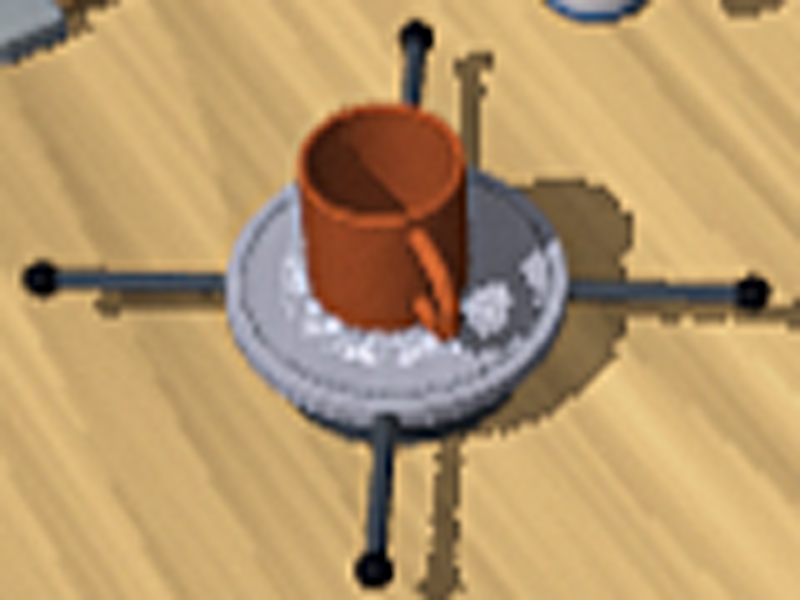

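Balls are at (434,94), (89,173) and (169,521), and the handle runs from (262,294) to (204,292). Next is a joint fit over the three pairs of pictures, with the shape tied between them.

```bash
cat > jfit.py <<'E'
from h import *
from scipy.optimize import least_squares
S=6
def mask(im):
    # soft terracotta score
    f=im.astype(float); b,g,r=f[...,0],f[...,1],f[...,2]
    t=(r-g)/(r+1)          # terracotta ~.55-.65, wood ~.2, grey 0
    return np.clip((t-.22)/(.5-.22),0,1)
def render(n,x,y,a,sh,win):
    zc,hh,ro,rb,rt,th=sh; x0,y0,wd,ht=win
    im=np.zeros((ht*S,wd*S),np.uint8)
    tp=lambda P:np.round(((px(n,P)-[x0,y0]+.5)*S-.5)*64).astype(np.int32)
    t=np.linspace(0,2*np.pi,60)
    ring=lambda r,z:np.c_[x+r*np.cos(t),y+r*np.sin(t),0*t+z]
    h=cv2.convexHull(tp(np.r_[ring(rb,.0505),ring(rt,.125)])); cv2.fillPoly(im,[h],255,shift=6,lineType=cv2.LINE_AA)
    s=np.linspace(-np.pi/2,np.pi/2,25); rc=np.r_[.030,.036+(ro-.036)*np.cos(s)**.8,.030]; zz=np.r_[zc-hh,zc+hh*np.sin(s),zc+hh]
    cs=np.c_[x+rc*np.cos(a),y+rc*np.sin(a),zz]
    # tube as union of discs quads: offset the curve by th sideways/radially -> hull per segment
    k=np.linspace(0,2*np.pi,10,endpoint=False)
    sd=np.array([-np.sin(a),np.cos(a),0]); ra=np.array([np.cos(a),np.sin(a),0]); up=np.array([0,0,1.])
    circ=[np.outer(np.cos(k),sd)+np.outer(np.sin(k),v) for v in(ra,up)]
    pts=[tp(np.vstack([c+th*o for o in circ])) for c in cs]
    for p,q in zip(pts[:-1],pts[1:]): cv2.fillConvexPoly(im,cv2.convexHull(np.vstack([p,q])),255,shift=6,lineType=cv2.LINE_AA)
    return cv2.resize(im,(wd,ht),interpolation=cv2.INTER_AREA)/255.
W={'top':(350,195,60,60),'scene':(255,172,60,55)}
def jfit(pairs,a0s,cams=('top','scene')):
    ms=[{n:mask(cv2.imread(f"pics/{f}.png"))[W[n][1]:W[n][1]+W[n][3],W[n][0]:W[n][0]+W[n][2]] for n,f in zip(('top','scene'),p) if n in cams} for p in pairs]
    def unpack(v):
        sh=v[:6]/1e3; d={'top':np.zeros(2),'scene':v[6:8]/1e3}; return sh,d,v[8:].reshape(-1,3)
    def res(v):
        sh,d,q=unpack(v); o=[]
        for (x,y,a),m in zip(q,ms):
            for n in m: o.append((render(n,x/1e3+d[n][0],y/1e3+d[n][1],np.radians(a),sh,W[n])-m[n]).ravel())
        return np.r_[np.concatenate(o),(v[:6]-[88,22,70,34,38,4.5])*.03,v[6:8]*.1]
    v0=np.r_[88,22,70,34,38,4.5,0,0]
    for a in a0s: v0=np.r_[v0,[563,-188,a]]
    r=least_squares(res,v0,diff_step=1e-3*0+np.where(np.abs(v0)>100,.3/np.maximum(abs(v0),1),.3/np.maximum(abs(v0),1)) ,x_scale=1.,max_nfev=40)
    sh,d,q=unpack(r.x); print(cams,"cost %.1f"%r.cost,"shape",np.round(r.x[:6],1),"dcam",np.round(r.x[6:8],1)); print(np.round(q,2))
    return r.x,ms,unpack
def view(v,ms,unpack,i,png):
    sh,d,q=unpack(v); o=[]
    for n in ms[i]:
        x,y,a=q[i]; r=render(n,x/1e3+d[n][0],y/1e3+d[n][1],np.radians(a),sh,W[n]); k=np.dstack([ms[i][n]*255,r*255,0*r]).astype(np.uint8); o.append(cv2.copyMakeBorder(k,0,60-k.shape[0],0,0,0))
    cv2.imwrite(png,cv2.resize(np.hstack(o),None,fx=6,fy=6,interpolation=0))
E
python3 - <<'E'
from jfit import *
pr=[("top0","scene0"),("raw_t2","raw_s2"),("raw_t3","raw_s3")]
for c in (('top',),('scene',),('top','scene')): v,ms,u=jfit(pr,(23,82,84.5),c)
view(v,ms,u,2,"pics/jf.png")
b=w("top",crop([(434,94),(89,173),(169,521)],(320,170),5),.043)[:,:2]-TT
print(np.degrees(np.arctan2(b[:,1],b[:,0])))
b=w("scene",crop([(40,279),(415,38),(751,294),(374,569)],(230,165),6.6667),.043)[:,:2]; b=b-b.mean(0)
print(np.degrees(np.arctan2(b[:,1],b[:,0])))
E
```

```text
('top',) cost 80.3 shape [110.9  18.4  69.8  33.4  33.7   0.7] dcam [-0.  0.]
[[ 562.18 -190.88   27.91]
 [ 565.93 -190.52   84.48]
 [ 565.89 -190.6    87.08]]
('scene',) cost 7.6 shape [94.1 24.3 73.4 35.7 37.1  4. ] dcam [-0.  0.]
[[ 560.8  -188.76   27.26]
 [ 565.04 -188.21   81.65]
 [ 565.06 -188.27   84.14]]
('top', 'scene') cost 140.7 shape [86.9 22.8 68.6 35.  36.1  2.9] dcam [-0.  0.]
[[ 560.99 -189.32   23.71]
 [ 565.08 -189.07   83.33]
 [ 565.14 -189.01   85.29]]
[-33.0016412   56.83232635 146.93773581]
[ -33.03438469 -123.00515879  146.77895415   57.12274645]
```

View pics/jf.png

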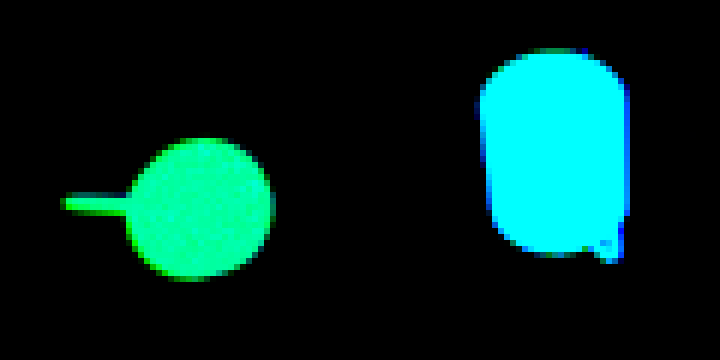

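```bash
python3 - <<'E'
import re
s=open('jfit.py').read()
s=s.replace("def mask(im):","def mask(im,n='scene'):").replace("(t-.22)/(.5-.22)","(t-.2)/({'top':.36,'scene':.46}[n]-.2)").replace('mask(cv2.imread(f"pics/{f}.png"))','mask(cv2.imread(f"pics/{f}.png"),n)')
s+='''
def tied(pairs,rots,cams=('top','scene'),a0=84.5):
    """mug pose in the last picture; rots = table rotation (deg) from each picture to the last"""
    ms=[{n:mask(cv2.imread(f"pics/{f}.png"),n)[W[n][1]:W[n][1]+W[n][3],W[n][0]:W[n][0]+W[n][2]] for n,f in zip(('top','scene'),p) if n in cams} for p in pairs]
    def unpack(v):
        sh=v[:6]/1e3; d={'top':-v[6:8]/1e3,'scene':v[6:8]/1e3}; q=[]
        for r in rots:
            R=cv2.getRotationMatrix2D((0,0),r,1)[:,:2] # CW by r in x-right,y-up
            o=R@(v[8:10]-TT*1e3)+TT*1e3; q.append([o[0],o[1],v[10]-r])
        return sh,d,q
    def res(v):
        sh,d,q=unpack(v); o=[]
        for (x,y,a),m in zip(q,ms):
            for n in m: o.append((render(n,x/1e3+d[n][0],y/1e3+d[n][1],np.radians(a),sh,W[n])-m[n]).ravel())
        return np.r_[np.concatenate(o),(v[:6]-[88,22,70,34,38,4.5])*.05,v[6:8]*.3]
    v0=np.r_[88,22,70,34,38,4.5,0,0,565,-189,a0]
    best=None
    for st_ in(.8,.3):
        for da in(-3,0,3):
            w0=v0.copy(); w0[10]+=da; w0[6:8]=.01
            r=least_squares(res,w0,diff_step=st_/np.maximum(abs(w0),1),max_nfev=40)
            if best is None or r.cost<best.cost: best=r
    print(cams,"cost %.1f"%best.cost,np.round(best.x,2)); return best.x,ms,unpack
'''
open('jfit.py','w').write(s)
E
python3 - <<'E'
from jfit import *
pr=[("top0","scene0"),("raw_t2","raw_s2"),("raw_t3","raw_s3")]
for c in (('top',),('scene',),('top','scene')): v,ms,u=tied(pr,(60.8,2.13,0),c)
view(v,ms,u,2,"pics/jf2.png"); view(v,ms,u,0,"pics/jf3.png")
m=v[8:10]/1e3; print("target",np.degrees(np.arctan2(*(G-m)[::-1])))
E
```

```text
('top',) cost 6.5 [ 9.0160e+01  2.4050e+01  6.8650e+01  3.4070e+01  3.5850e+01  2.3300e+00
  5.5000e-01 -2.9000e-01  5.6598e+02 -1.9017e+02  8.4220e+01]
('scene',) cost 7.5 [  88.83   23.57   69.26   36.05   37.2     4.16   -0.81    1.05  565.77
 -189.78   85.24]
('top', 'scene') cost 34.0 [ 8.7970e+01  2.3070e+01  6.9490e+01  3.5660e+01  3.6310e+01  3.1400e+00
 -4.4000e-01  8.9000e-01  5.6543e+02 -1.8994e+02  8.5020e+01]
target 84.79390694522813
```

View pics/jf2.png

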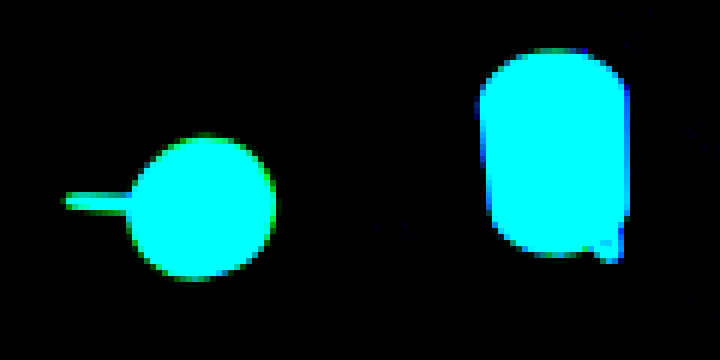

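View pics/jf3.png

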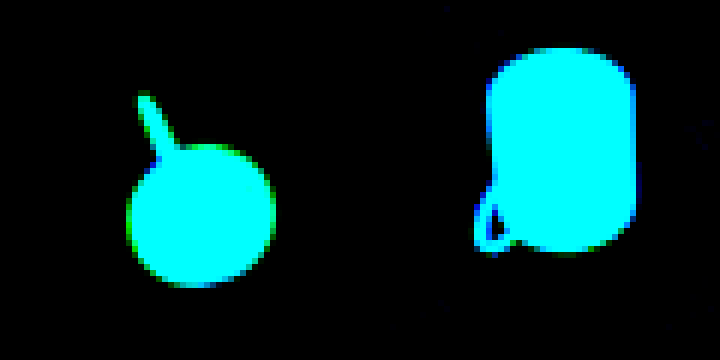

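The fits give a handle bearing of 84.2° (top), 85.2° (scene) and 85.0° (both). The bearing to the post is 84.8°, so the turntable is set. Next is the pointer.

Run:
```python
from h import *
p=robot.get_state()["ee_pos"]
robot.move_linear([p[0],p[1],.28],velocity=.25)
P,R=pose(G,0.3,.11,.05,.25,1); robot.move_ptp(P,R); st(); print(np.round(robot.get_state()["qpos"],2))
for d in(0,-45,-95): print(np.round(robot.ik(*pose(G,d,.11,.0175,.115,1)),2))
P[2]=.115; print(robot.move_linear(P,velocity=.15,threshold=10))
for d in list(np.linspace(0,-91,9)):
    P,R=pose(G,d,.11,.0185,.115,1)
    hit=robot.move_linear(P,velocity=.06,frame=R,threshold=10)
    if hit: print("HIT",d); break
st()
shot("top","t4",240,160,120,90,6.6667)
shot("scene","s4",270,230,120,90,6.6667)
```

```text
t=15.61 p [0.7079 0.2146 0.2501] F [-0.4 -0.  -0.3] open 0.000
[ 0.13  0.75 -0.85  1.23  0.55  1.39  0.9 ]
[ 0.18  0.85 -0.8   1.38  0.62  1.17  0.88]
[ 0.25  0.75 -0.67  1.49  0.5   1.08  0.25]
[ 0.25  0.56 -0.53  1.74  0.34  0.93 -0.5 ]
False
t=21.48 p [0.6148 0.0552 0.1151] F [ 0.9 -0.5 -0.6] open 0.001
```

View pics/t4.png

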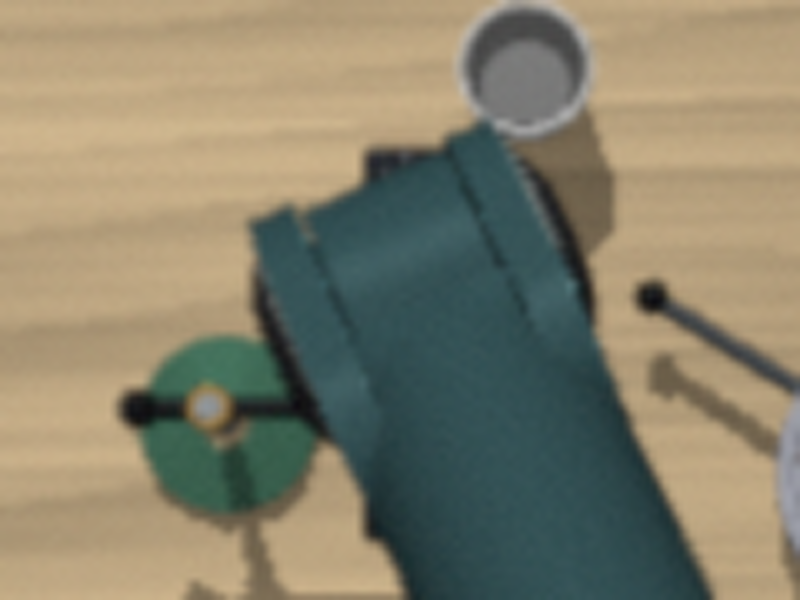

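View pics/s4.png

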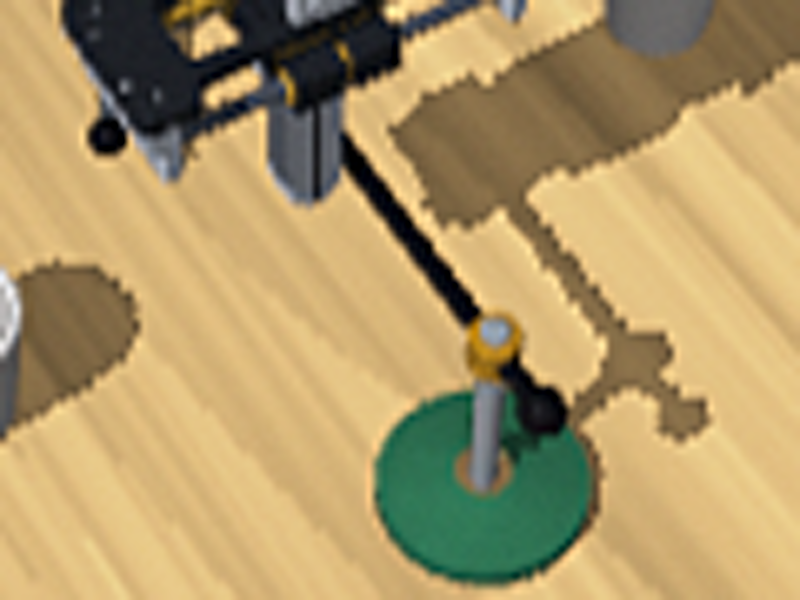

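The bar has swung to about −90°: in the top crop the tail ball is at (138,408) and the post at (209,406). The gripper hides the tip, so I'll back off sideways to see it.

Run:
```python
from h import *
P,R=pose(G,-91,.11,.07,.115,1); robot.move_linear(P,velocity=.15,frame=R)
P[2]=.2; robot.move_linear(P,velocity=.25)
q=np.array(robot.get_state()["qpos"]); print(np.round(q,2)); st()
shot("top","t5",240,160,120,90,6.6667)
shot("scene","s5",270,205,120,90,6.6667)
```

```text
[ 0.22  0.56 -0.51  1.51  0.29  1.15 -0.36]
t=22.56 p [0.6655 0.0541 0.2008] F [ 0.1 -0.1 -1.3] open 0.000
```

View pics/t5.png

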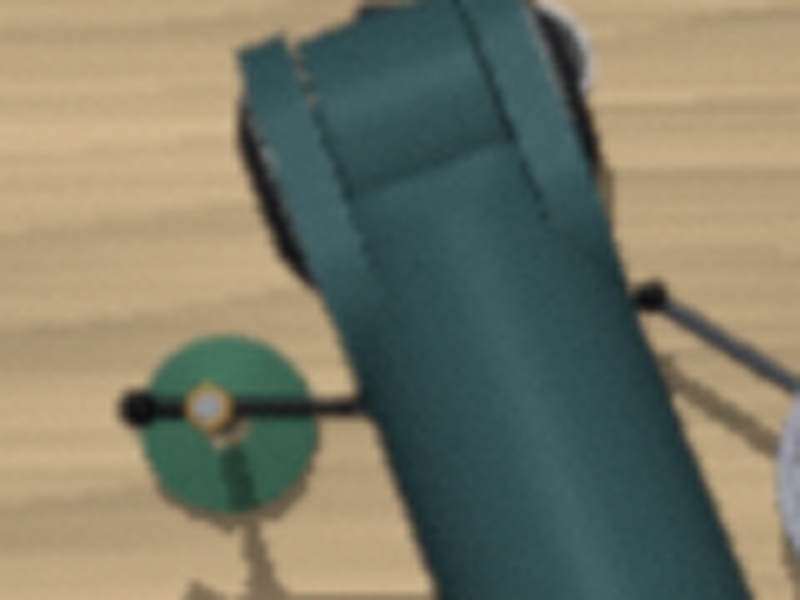

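View pics/s5.png

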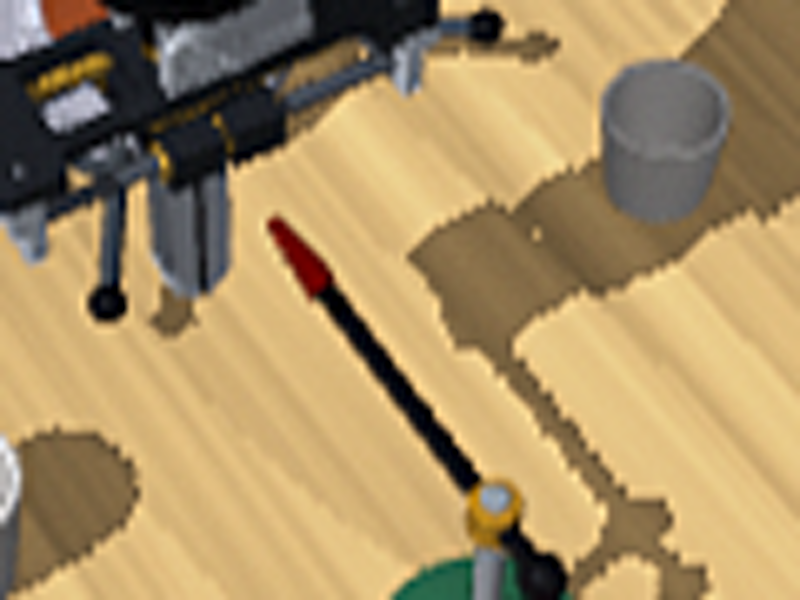

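In the scene crop the tip is at (271,219), the post top at (496,495) and the tail ball at (542,577).

Run:
```python
from h import *
f=6.6667;o=(270,205)
tip,tail,rr=w("scene",crop([(271,219),(542,577),(317,286)],o,f),.110)[:,:2]; post=w("scene",crop([(496,494)],o,f),.122)[0,:2]
foot=w("scene",crop([(486,487)],(270,230),f),.018)[0,:2]
print(tip,post,tail,foot)
a=lambda d:np.degrees(np.arctan2(d[1],d[0]))
print("scene",a(tip-tail),a(tip-post),a(tip-G),np.hypot(*(tip-post)))
t=w("top",crop([(138,408),(350,406)],(240,160),f),.110)[:,:2]; pt=w("top",crop([(209,406)],(240,160),f),.122)[0,:2]
print("top",t,pt,a(t[1]-t[0]),a(t[1]-pt))
```

```text
[ 0.59507338 -0.00346306] [0.59588073 0.16695835] [0.59709239 0.20186612] [0.60076101 0.1756058 ]
scene -90.56337524767173 -90.27143029720736 -90.9256201179605 0.17042332205712205
top [[0.59884603 0.20070631]
 [0.59807421 0.09952031]] [0.59828803 0.16578938] -90.43703038221953 -90.18487404492237
```

The pointer is at about −90.5°, and the mug's bearing is −95.1° (scene −95.0°, top −95.2°). I'll push 4.6° more, then withdraw and check with a clear view.

Run:
```python
from h import *
P,R=pose(G,-91,.11,.07,.115,1); robot.move_linear(P,velocity=.15)
for d,o in((-91,.03),(-95.6,.0185)):
    P,R=pose(G,d,.11,o,.115,1); print(robot.move_linear(P,velocity=.04,frame=R,threshold=10)); st()
P,R=pose(G,-95.6,.11,.07,.115,1); robot.move_linear(P,velocity=.15,frame=R)
P[2]=.34; robot.move_linear(P,velocity=.25)
q=np.array(robot.get_state()["qpos"]); q[0]=-1.1; robot.goto_joints(q); st()
shot("top","t6",240,150,180,135,4.4444)
shot("scene","s6",230,160,150,150,4)
```

```text
False
t=24.52 p [0.6261 0.0548 0.115 ] F [0.3 0.2 0.5] open 0.000
False
t=25.18 p [0.6056 0.054  0.1151] F [-0.2 -0.2 -1.5] open 0.001
t=29.59 p [0.1076 0.6491 0.3386] F [ 0.  -0.6  0. ] open 0.001
```

View pics/t6.png

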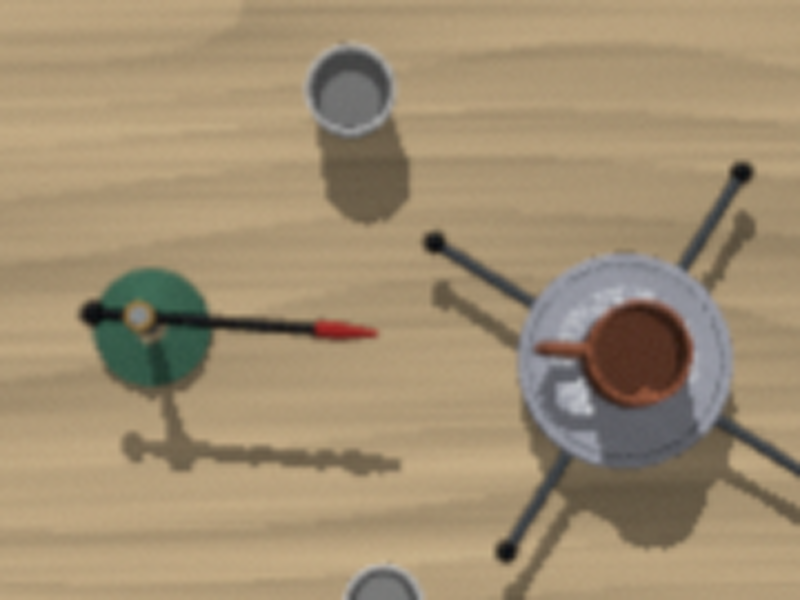

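View pics/s6.png

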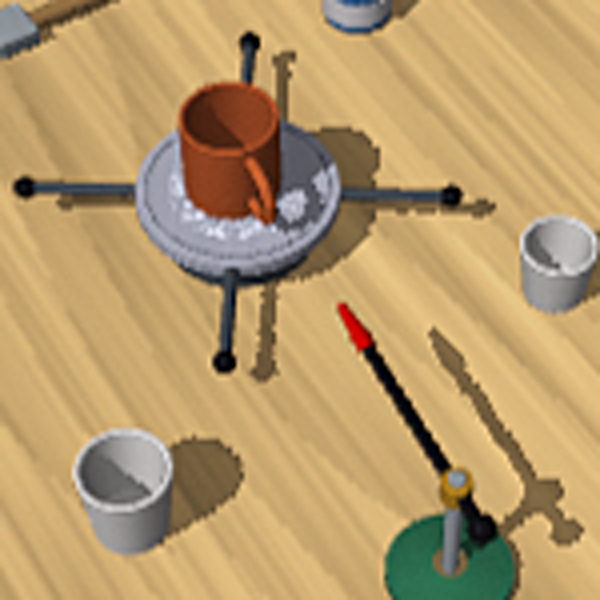

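Everything is in clear view. In the top crop the post is at (140,315), the tip at (378,333) and the rim centre at (638,353), very nearly in line. In the scene crop the tip is at (341,304), the post top at (456,483) and the rim centre at (229,121).

Run:
```python
from jfit import *
a=lambda d:np.degrees(np.arctan2(d[1],d[0]))
for n,o,f,tip,post,rim,tail,ext in(("top",(240,150),4.4444,(378,333),(140,315),(638,353),(94,313),None),("scene",(230,160),4,(341,304),(456,482),(229,121),(482,530),None)):
    T,L=w(n,crop([tip,tail],o,f),.11)[:,:2]; P=w(n,crop([post],o,f),.122)[0,:2]; M=w(n,crop([rim],o,f),.125)[0,:2]
    print(n,"T",T,"P",P,"M",M,"ptr",a(T-P),a(T-L),"to mug",a(M-P),"tip->mug",a(M-T))
pr=[("top0","scene0"),("raw_t3","raw_s3"),("raw_t6","raw_s6")]
for c in (('top',),('scene',),('top','scene')): v,ms,u=tied(pr,(60.8,0,0),c)
for n in("beaker",): pass
A=cv2.imread("pics/top0.png").astype(int);B=cv2.imread("pics/raw_t6.png").astype(int)
d=(abs(A-B).sum(2)>60).astype(np.uint8)*255; cv2.imwrite("pics/diff.png",d)
```

```text
top T [ 0.58338468 -0.00381904] P [0.59823505 0.16519547] M [ 0.56504444 -0.18800483] ptr -95.02136662320629 -95.00777035163739 to mug -95.36838019987037 tip->mug -95.68646391685078
scene T [ 0.58064497 -0.00214438] P [0.59913492 0.17021928] M [ 0.56691264 -0.18423722] ptr -96.12286790189847 -95.49859586635675 to mug -95.19426155786887 tip->mug -94.31273449788173
('top',) cost 6.6 [ 9.2380e+01  2.4260e+01  6.8430e+01  3.4010e+01  3.5910e+01  2.3900e+00
  4.4000e-01 -2.5000e-01  5.6577e+02 -1.9012e+02  8.4340e+01]
('scene',) cost 7.5 [  89.32   23.51   69.47   35.99   37.29    4.18   -0.61    1.1   565.58
 -189.77   85.4 ]
('top', 'scene') cost 34.5 [ 8.8320e+01  2.3480e+01  6.9560e+01  3.5770e+01  3.6290e+01  3.1600e+00
 -5.6000e-01  8.4000e-01  5.6543e+02 -1.8994e+02  8.5190e+01]
```

View pics/diff.png

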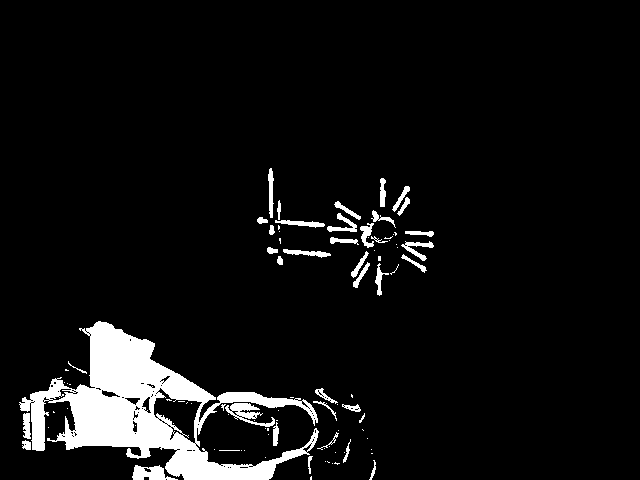

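The difference image shows that only the turntable with the mug, the pointer and the arm have changed. The bearings agree, so I'm handing in.

Run:
```python
from h import *
st(); print(robot.sign_off())
```

```text
t=29.69 p [0.1074 0.6492 0.3386] F [-0.5 -0.5  0.1] open 0.000
the job is handed in; nothing more can be done
None
```

The mug's handle now points at the gauge's post, and the pointer's red tip points at the middle of the mug. I handed the job in at 29.7 s.

- **What I did:** With the closed fingertips I pushed the near spoke about 61° counter-clockwise. I then swung the pointer about 96° clockwise and moved the arm well clear. The forces I read after the moves stayed within noise, about 1.5 N at most, and no push reached its 10 N stop.
- **Handle:** It bears 84.3° in the top camera fit, 85.4° in the scene camera fit and 85.2° in the joint fit. The bearing to the post is about 84.8°.
- **Pointer:** It bears −95.0° in the top view and −95.5° to −96.1° in the scene view. The bearing to the mug's middle is −95.2° to −95.4°.
- **Disagreement:** The two cameras differ by about 1°, partly because the scene reading of the post was about 5 mm off the top one.
- **Everything else:** Comparing the first and last top pictures, only the turntable with the mug, the pointer, their shadows and the arm have changed.

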